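# Open the battery bay of a backup power unit

### The job

The backup power unit lying on the bench is due a new battery: open its battery bay with the fingertips alone. Press the snap tab fully in to release the battery cover, then push the cover gently along between its two rails until it is clear of them and the battery bay is wholly uncovered. Do not grip, lift or force the cover; leave it lying flat on top of the unit, and leave everything else where it is.

Things in the scene. Friction and masses are not known exactly. Their poses are not given: they have to be found in the camera images.
- ups: The backup power unit: a pale grey box lying on its side, fixed, 190 mm (its x) by 300 mm (its y) by 100 mm high. Origin at the centre of its underside, z up. On its flat upper side (the deck), from its -y to its +y end: snap tab (y = -127 mm), two spring housings 5.5 mm high (y -119 to -103, 30 to 54 mm either side of the middle), the cover's seat (y -100 to 0), free deck to y = +150.
- seat (a point): Middle of the cover's seat, on the deck (100 mm above the bench), 50 mm to the unit's -y from its centre; axes as the unit's. Two rails 9.5 mm high run along it (y -40 to +38 mm from here, x 52 to 61.5 mm either side); their lips overhang the cover's edges by 4 mm. The battery bay under the cover is open from y = -30 to +40 mm from here, 96 mm wide. The cover slides off towards +y.
- tab (a joint): Travel of the snap tab in m: 0 out (cover locked), 0.007 fully in. A spring returns it: 3 N starts it, 6.5 N holds it fully in. From about 5 mm in, its tooth is out of the cover and spring blades push the cover about 16 mm towards +y within half a second (keep the tab in until then); after that it may come out again without locking the cover.
- tab_top (a point): Centre of the top of the snap tab, a ribbed dark pad 34 mm (unit's x) by 24 mm (unit's y), standing 9 mm proud of the deck (109 mm above the bench) when out; pressed straight down.
- cover: The battery cover, a loose dark grey plate 112 mm (x) by 100 mm (y), 5 mm thick, about 85 g, lying on the deck. Origin at the centre of its underside, axes as the unit's; at the start it is locked at the seat's middle. It slides towards +y with about 1 N. It is clear of the rails and the bay once it has moved 90 mm; it can go 150 mm before it overhangs the unit's end.
- thumb_rest (a point): On the cover: centre of the upright face of its thumb rest, which looks to -y (towards the tab), 32 mm to -y of the cover's middle and 11 mm above its underside. The face is 56 mm wide and 11.5 mm high (5 to 16.5 mm above the deck); behind it the thumb rest slopes down to the plate at the cover's middle. Push here towards +y.
- corner_left (a point): The cover's rear corner (its end towards the tab) at its -x side, half-way up the plate's edge: 56 mm to -x and 50 mm to -y of the cover's middle. Clear once it is past y = -10 mm in the unit's frame (+40 mm from the seat's middle).
- corner_right (a point): The same corner at the cover's +x side.
- spare_battery: a new sealed battery block standing upright, 70 x 90 x 105 mm tall, on the bench beyond the unit's +y end; origin at the centre of its underside
- screwdriver: a black-handled screwdriver 150 mm long and 26 mm thick, lying along the unit's y direction on the unit's upper side, on the strip outside the rail at its local +x side; origin at mid-length on the surface it lies on
- parts_tray: a small open aluminium tray 90 x 60 x 22 mm high on the bench beyond the unit's -y end (the tab end); origin at the centre of its underside
- pen: a white pen 136 mm long, 10 mm thick, lying on the bench along the unit's long near side (local -x); origin at mid-length on the bench
- mug: a white mug, 80 mm wide, 90 mm tall; origin at the centre of its underside
- tape_roll: a roll of clear tape lying flat, 100 mm wide, 24 mm high; origin at the centre of its underside
- flux_bottle: a white plastic bottle, 48 mm wide, 110 mm tall; origin at the centre of its underside
Things that resemble listed ones, but are neither listed nor needed, are in the scene too. Several things have the shape of the cover; the one meant has the colours described above.

How it is judged:
By the outcome, as a careful person would: the job done as asked, in the order asked, and still so for the second after the job is handed in, with the robot touching nothing.
It also fails if it takes over 35 s, if anything falls off the work surface, if the arm or the gripper's body presses on something with over 40 N, if the wrist force passes 120 N, or if a joint passes its speed limit or range.

### The arm

A 7-joint arm with a two-finger parallel gripper is mounted at the origin on the work surface. World frame = base frame: x ahead of the robot, y to its left, z up, the work surface at z = 0. Lengths are in m, angles in rad, forces in N, time in s.
With the tool pointing down it reaches from about 0.425 to 1.025 m from the base axis. Payload 9.4 kg.
Tool frame: the origin (TCP) lies at the very end of the fingers, on their centre line; the grasp point (between the pads) lies 19 mm behind it; z points along the fingers, y is the direction in which the jaws open and shut (so a half turn about z gives the same grasp; the last joint's range is limited). The gripper opens to 85 mm and grips with 20 to 120 N. Pads are 22 mm wide; open, the fingers measure 114 mm over their backs; the gripper's body (76 mm by 85 mm) begins 54 mm behind the grasp point. The pads swing forward as they close: fully open they stand 13 mm farther back than shut.
Start: joints at [-1.308, 0.599, -0.003, 1.599, 0.002, 0.943, -0.08], TCP at [0.242, 0.684, 0.231] pointing down, gripper open.
Joint ranges: [-2.57, 2.57], [-0.35, 1.97], [-1.29, 1.29], [0.11, 2.56], [-1.05, 4.19], [0.11, 1.86], [-2.63, 2.63]. Speed limits (rad/s): [2.22, 2.22, 3.01, 3.01, 3.14, 3.14, 3.14].

### API

Orientations are given as [roll, pitch, yaw] about the fixed x, y, z axes, in that order (R = Rz(yaw) Ry(pitch) Rx(roll)).
In Python, from bench import get_obs, get_image, camera_params, hand_in gives the robot as it stands.
- The arm moves only by the tool send_rows, never from a script. Its arguments are lists of equal length, an entry for each row: "translation": the shift along the tool's x, y, z each as a share of 0.75 m, from -1 to 1, a list of three; "rot": the turn, a rotation vector about the tool's x, y, z each as a share of 360 degrees, from -1 to 1, a list of three. In form: {"translation": [[dx, dy, dz], ...], "rot": [[wx, wy, wz], ...]}. A call has 1 to 10 rows; each row is the pose to reach, as a shift and turn from the pose commanded when the call began, along the tool's axes at that moment, turning the shorter way round; what a row does not reach only later rows make up. A row lasts 1/10 s, in which the tool goes at most 50 mm and 8.59 degrees, less where a joint would pass 70% of its speed; a pose out of reach is approached as far as the arm can. A call with a number of a shift or a turn outside -1 to 1 is refused whole. A call with a gripper value outside its range is refused whole. "claw" is the opening, from 0 (shut) to 1 (fully open), set as the call begins (left out, the last holds). The fingers move at their own pace and stop on an object; "newtons" is the grip in N (left out, the last holds). Time passes only in rows, so rows that repeat a pose let the fingers close. It gives the time, the measured TCP pose, the force and the opening at its end, in the units of the state.
- get_obs(): the state, without advancing time (a new reading comes with each control period).
- get_image(name): name is "scene" or "side" or "wrist"; returns (picture, depth): 384x512x3 uint8, red, green, blue; 384x512 float32, m along the optical axis (not along the pixel's ray), 0 where there is no reading.
- camera_params(name): a dict with "fx", "fy", "cx", "cy" (pixels), "xyz" and "attitude" of the camera in the world; the wrist camera has in their place "tool_from_camera" (4x4, takes a point from camera to tool coordinates, whose origin is the TCP and whose axes are the flange's). Camera axes: x right, y down, z forward; pixel columns grow to the right and rows downward; lengths in m; the calibration is good to about 2 mm. A picture is of the moment at which its call begins: read the wrist's pose just before it. camera_params takes no time and is no camera call.
- hand_in(): hands the job in, once; it reports no verdict.
The state is a dict: "t": time; "joints": joint angles; "joint_vel": joint speeds; "effort": joint torques, N m; "ee_pos": TCP position; "tool_rot": TCP orientation; "force": force on the tool from outside, world axes, zero at the start; "moment": the same for the moment, N m; "finger_gap": finger opening in m.
Only numpy, scipy, OpenCV 4.12 (cv2) and the standard library are available. Lean on these libraries where they do the work, as an engineer would, in place of code of your own. Each camera call takes 0.05 s, during which the arm holds its last target.

## Working session

There is one attempt and no reset: what is moved stays moved. The work goes in short steps, Python scripts to look and compute and a tool call to move; the robot and the scene stay as the last step left them, time stands still between calls to the robot, and variables do not carry over. Pictures are saved under pics/ and viewed, and the job is handed in when it is done.

Besides the shell and the picture viewer there is one more tool, called after ">>>" as name(argument=value, ...) on one line, values as JSON. send_rows: Moves the arm, as the interface text tells. Its arguments: {"type":"object","properties":{"translation":{"type":"array"},"rot":{"type":"array"},"claw":{"type":"number"},"newtons":{"type":"number"}},"required":["translation","rot"]}

```bash
mkdir -p pics; ls; cat > h.py <<'E'
import numpy as np, cv2
from bench import *
from scipy.spatial.transform import Rotation as R
E
python3 - <<'E'
from h import *
o=get_obs(); print(o)
for n in ["scene","side"]:
    im,d=get_image(n); p=camera_params(n); print(n,p)
    np.savez(n+".npz",im=im,d=d); cv2.imwrite(f"pics/{n}0.png",im[:,:,::-1])
print(camera_params("wrist"))
E
```

```text
pics
{'t': 0.0, 'joints': array([-1.30767385,  0.60013012, -0.00256461,  1.60014446,  0.00179226,
        0.94291205, -0.07980088]), 'joint_vel': array([ 0.00047167, -0.00041397, -0.00028769,  0.00084311,  0.0016597 ,
       -0.00039145,  0.00087046]), 'effort': array([-3.19168221e-04, -7.76441288e+01,  1.56420227e+00, -2.58009857e+01,
        1.22034285e-02,  8.75384052e-03, -3.98642101e-05]), 'ee_pos': array([0.24149712, 0.68308146, 0.23040784]), 'tool_rot': array([-3.14000607e+00,  1.27272748e-04,  2.80184101e+00]), 'force': array([ 0.0222411 , -0.16759637,  0.08776728]), 'moment': array([ 0.08819366,  0.05365817, -0.00811949]), 'finger_gap': 0.08573936127524377}
scene {'fx': 367.6892786576266, 'fy': 367.6892786576266, 'cx': 252.43904085694598, 'cy': 196.96565221139053, 'xyz': array([1.4390266 , 0.40698695, 0.82414791]), 'attitude': array([-2.22196794,  0.0189046 ,  2.00700986])}
side {'fx': 351.26450762666116, 'fy': 351.26450762666116, 'cx': 254.4886300866665, 'cy': 191.1782479907201, 'xyz': array([ 0.25193023, -0.77763092,  0.70202282]), 'attitude': array([-2.21864609, -0.0159496 , -0.36803373])}
{'fx': 344.2583128566548, 'fy': 344.2583128566548, 'cx': 250.07464619050262, 'cy': 189.06578708506984, 'tool_from_camera': array([[ 6.86090430e-04, -9.50805449e-01, -3.09787874e-01,
         7.93170278e-02],
       [ 9.99999685e-01,  5.28797632e-04,  5.91716331e-04,
         3.20432843e-04],
       [-3.98792018e-04, -3.09788182e-01,  9.50805513e-01,
        -1.42753737e-01],
       [ 0.00000000e+00,  0.00000000e+00,  0.00000000e+00,
         1.00000000e+00]])}
```

View pics/scene0.png

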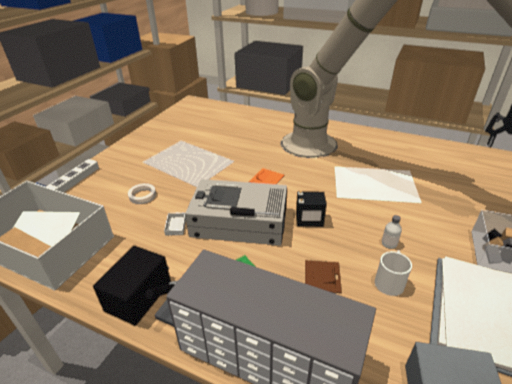

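View pics/side0.png

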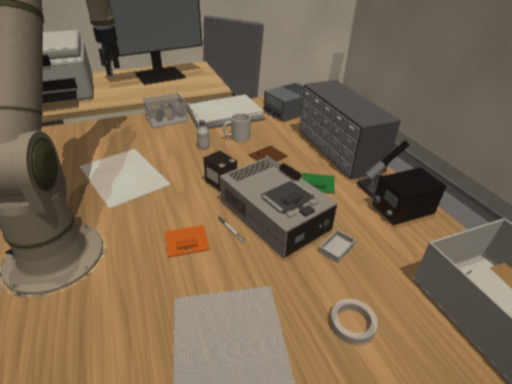

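```bash
cat >> h.py <<'E'
def cloud(n,im,d,p=None):
    p=p or camera_params(n)
    v,u=np.mgrid[:384,:512]
    c=np.stack([(u-p['cx'])/p['fx']*d,(v-p['cy'])/p['fy']*d,d],-1)
    return c@R.from_euler('xyz',p['attitude']).as_matrix().T+p['xyz']
E
python3 - <<'E'
from h import *
for n,(a,b,c,e) in dict(scene=(165,310,165,255),side=(205,345,150,260)).items():
    z=np.load(n+".npz"); im=z['im'];d=z['d']; P=cloud(n,im,d)
    cv2.imwrite(f"pics/{n}1.png",cv2.resize(im[c:e,a:b,::-1],None,fx=5,fy=5,interpolation=cv2.INTER_CUBIC))
    m=(abs(P[...,2]-.1)<.004)&(d>0); m[:c]=0;m[e:]=0;m[:,:a]=0;m[:,b:]=0
    q=P[m]; print(n,len(q),q.mean(0)); 
    r=cv2.minAreaRect(q[:,:2].astype(np.float32)*1000); print(r, np.median(q[:,2]))
E
```

```text
scene 2209 [ 0.60805168 -0.01136339  0.1018383 ]
((599.9285888671875, -9.91217041015625), (196.4228057861328, 380.4403381347656), 16.574190139770508) 0.10211918401195019
side 3507 [ 0.59157049 -0.04053881  0.09953757]
((590.1959228515625, 14.500442504882812), (193.32125854492188, 433.6118469238281), 16.503826141357422) 0.09939086657321183
```

View pics/scene1.png

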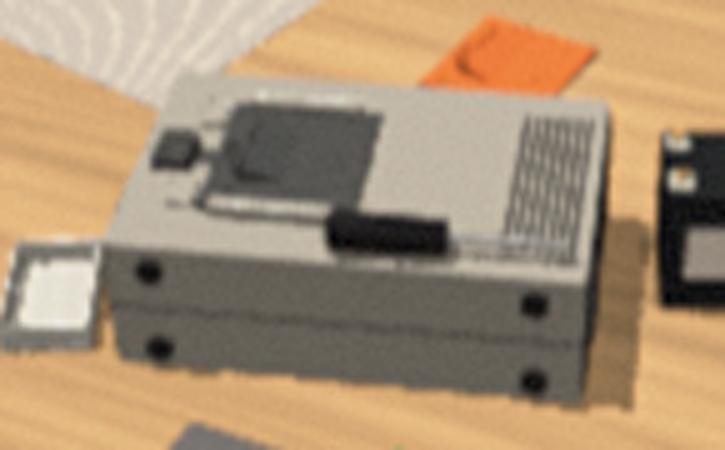

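View pics/side1.png

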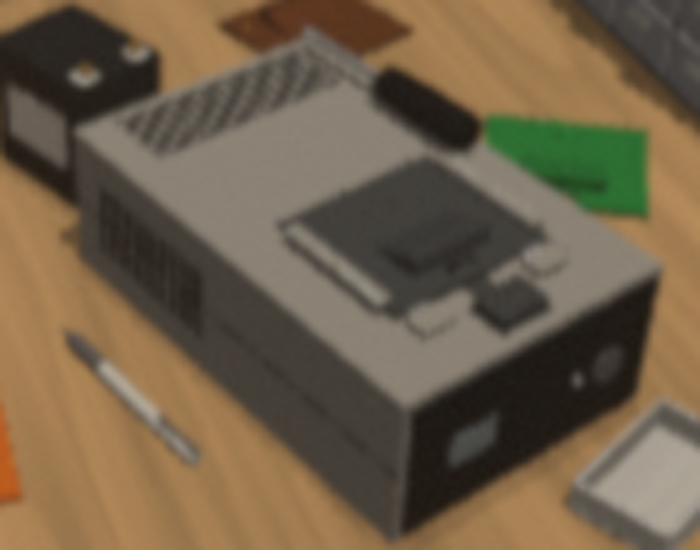

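```bash
python3 - <<'E'
from h import *
for n,(a,b,c,e) in dict(scene=(165,310,165,255),side=(205,345,150,260)).items():
    z=np.load(n+".npz"); im=z['im'];d=z['d']; P=cloud(n,im,d)
    m=(P[...,2]>.092)&(P[...,2]<.135)&(d>0); m[:c]=0;m[e:]=0;m[:,:a]=0;m[:,b:]=0
    k,l,s,_=cv2.connectedComponentsWithStats(m.astype(np.uint8),connectivity=4); i=1+s[1:,4].argmax(); m=l==i
    q=P[m&(abs(P[...,2]-.1)<.012)]
    r=cv2.minAreaRect(q[:,:2].astype(np.float32)*1000); print(n,r, s[i])
    dk=P[m]; print(np.percentile(dk[:,2],[10,50,90]))
    # dark cover: grey<85
    g=im.astype(int); print(np.median(g[m],0))
    dm=m&(g.max(-1)<75); k,l,s,ce=cv2.connectedComponentsWithStats(dm.astype(np.uint8))
    for i in range(1,k):
        if s[i,4]>15: q=P[l==i]; print(s[i],q.mean(0), cv2.minAreaRect(q[:,:2].astype(np.float32)*1000))
E
```

```text
scene ((612.4451904296875, -46.1783447265625), (199.75111389160156, 303.83184814453125), 16.507572174072266) [ 185  179  102   46 3618]
[0.10028185 0.10330377 0.11249574]
[161. 153. 138.]
[196 193   9   6  24] [ 0.65218433 -0.15915834  0.10633298] ((650.7696533203125, -159.62130737304688), (16.90757179260254, 35.37241744995117), 68.08087158203125)
[210 193  10   9  34] [ 0.64996805 -0.11464099  0.11022756] ((645.5308227539062, -119.13941955566406), (56.02317428588867, 18.77170753479004), 54.72209930419922)
[230 206  25  11 186] [0.68515968 0.00452342 0.11930424] ((669.9982299804688, 0.4489479064941406), (46.46945571899414, 72.77302551269531), 19.0897216796875)
side ((608.7380981445312, -48.08148193359375), (193.32125854492188, 306.53448486328125), 16.503826141357422) [ 220  156  118   78 4561]
[0.09779139 0.09998766 0.10830763]
[118. 110.  99.]
[279 164  22  16 186] [ 0.6718528  -0.00564547  0.11706009] ((670.4396362304688, 7.151947021484375), (20.816408157348633, 92.11344909667969), 18.836029052734375)
[266 182  48  34 847] [ 0.6278804  -0.10762452  0.10576704] ((628.0358276367188, -115.79713439941406), (111.01984405517578, 137.47415161132812), 16.630762100219727)
[287 206  49  28  94] [ 0.6420751  -0.19547333  0.09403493] ((648.080810546875, -193.36590576171875), (174.08119201660156, 5.253635883331299), 16.31688117980957)
[271 221  15  13  18] [ 0.55240274 -0.19245716  0.09354475] ((552.3372192382812, -190.21405029296875), (2.879713296890259, 56.181488037109375), 15.423118591308594)
```

```bash
cat >> h.py <<'E'
TH=np.radians(16.5); UC=np.array([0.6105,-0.047])
def u2w(x,y,z): return np.r_[UC+[x*np.cos(TH)-y*np.sin(TH), x*np.sin(TH)+y*np.cos(TH)],z]
def w2u(p):
    d=np.asarray(p)[...,:2]-UC; return np.stack([d[...,0]*np.cos(TH)+d[...,1]*np.sin(TH),-d[...,0]*np.sin(TH)+d[...,1]*np.cos(TH)],-1)
def plan(tgt,yaw=None):
    o=get_obs(); M=R.from_euler('xyz',o['tool_rot'])
    print('t',o['t'],'tcp',o['ee_pos'],'rot',o['tool_rot'],'F',o['force'])
    print('shift',np.round(M.inv().apply(tgt-o['ee_pos'])/.75,4))
    if yaw is None: yaw=TH+np.pi/2
    print('turn',np.round((M.inv()*R.from_euler('xyz',[np.pi,0,yaw])).as_rotvec()/(2*np.pi),4))
E
python3 - <<'E'
from h import *
plan(u2w(0,-.04,.30))
E
```

```text
t 0.1 tcp [0.24152204 0.6831403  0.23052181] rot [-3.14022801e+00  9.38791888e-05  2.80180228e+00] F [ 0.15742184  0.30271417 -1.39431508]
shift [-0.8196 -0.7972 -0.0915]
turn [-2.000e-04  1.000e-04  1.501e-01]
```

>>> send_rows(translation=[[-0.8196,-0.7972,-0.0915],[-0.8196,-0.7972,-0.0915],[-0.8196,-0.7972,-0.0915],[-0.8196,-0.7972,-0.0915],[-0.8196,-0.7972,-0.0915],[-0.8196,-0.7972,-0.0915],[-0.8196,-0.7972,-0.0915],[-0.8196,-0.7972,-0.0915],[-0.8196,-0.7972,-0.0915],[-0.8196,-0.7972,-0.0915]], rot=[[0,0,0.15],[0,0,0.15],[0,0,0.15],[0,0,0.15],[0,0,0.15],[0,0,0.15],[0,0,0.15],[0,0,0.15],[0,0,0.15],[0,0,0.15]], claw=0, newtons=30)

```text
t: 1.1
ee_pos: [0.463, 0.235, 0.2713]
tool_rot: [-3.142, 0.0, 1.86]
force: [1.3, 0.4, 0.6]
finger_gap: 0.0001
```

```bash
python3 - <<'E'
from h import *
plan(u2w(0,-.04,.30))
E
```

```text
t 1.1 tcp [0.46304823 0.23497186 0.27130162] rot [-3.14152785e+00  3.19833623e-06  1.85973377e+00] F [1.28949208 0.35928531 0.64256647]
shift [-0.4697  0.0813 -0.0383]
turn [-0.      0.      0.0002]
```

>>> send_rows(translation=[[-0.47,0.081,-0.038],[-0.47,0.081,-0.038],[-0.47,0.081,-0.038],[-0.47,0.081,-0.038],[-0.47,0.081,-0.038],[-0.47,0.081,-0.038],[-0.47,0.081,-0.038],[-0.47,0.081,-0.038],[-0.47,0.081,-0.038],[-0.47,0.081,-0.038]], rot=[[0,0,0],[0,0,0],[0,0,0],[0,0,0],[0,0,0],[0,0,0],[0,0,0],[0,0,0],[0,0,0],[0,0,0]])

```text
t: 2.1
ee_pos: [0.6206, -0.0824, 0.2991]
tool_rot: [-3.141, -0.001, 1.86]
force: [-0.4, 1.1, 0.5]
finger_gap: -0.0001
```

```bash
cat >> h.py <<'E'
def wrist(name):
    o=get_obs(); im,d=get_image("wrist"); p=camera_params("wrist")
    T=np.eye(4); T[:3,:3]=R.from_euler('xyz',o['tool_rot']).as_matrix(); T[:3,3]=o['ee_pos']; T=T@p['tool_from_camera']
    v,u=np.mgrid[:384,:512]
    c=np.stack([(u-p['cx'])/p['fx'],(v-p['cy'])/p['fy'],np.ones_like(d)],-1)
    P=(c*d[...,None])@T[:3,:3].T+T[:3,3]
    ray=c@T[:3,:3].T; 
    cv2.imwrite(f"pics/{name}.png",cv2.resize(im[:,:,::-1],(768,576)))
    np.savez(name+".npz",im=im,d=d,P=P,ray=ray,o=T[:3,3]); print('t',o['t'],'tcp',o['ee_pos'],'u',w2u(o['ee_pos']),o['tool_rot'],'F',o['force'],'gap',o['finger_gap'])
    return im,d,P,ray,T[:3,3]
E
python3 - <<'E'
from h import *
wrist('w1')
E
```

```text
t 2.1 tcp [ 0.62061287 -0.08237447  0.29911113] u [-0.00035047 -0.03678995] [-3.14063859e+00 -1.26724027e-03  1.86028627e+00] F [-0.41542228  1.08378538  0.47955153] gap -0.0001358546484076526
```

View pics/w1.png

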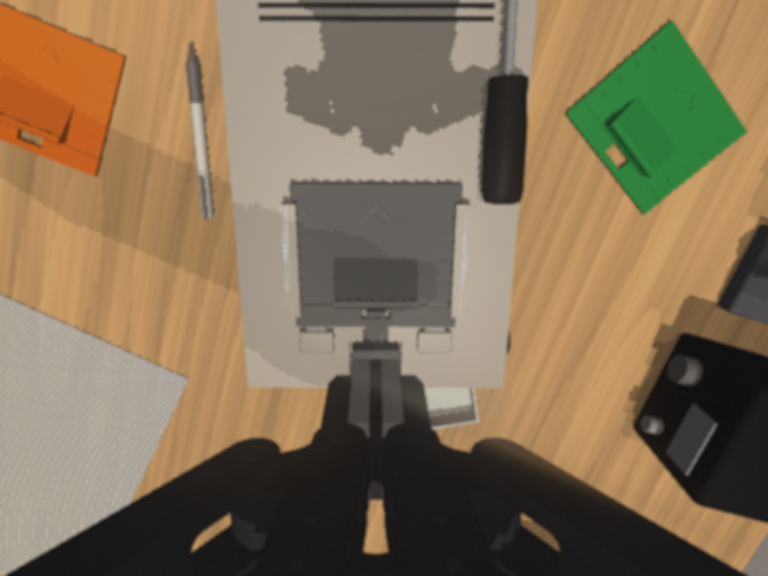

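```bash
python3 - <<'E'
from h import *
z=np.load('w1.npz'); ray=z['ray'];o=z['o'];im=z['im'].astype(int)
p=camera_params('wrist')
def px(u,v,h):
    u/=1.5;v/=1.5; r=cv2.remap(ray.astype(np.float32),np.float32([[u]]),np.float32([[v]]),1)[0,0]
    P=o+r*(h-o[2])/r[2]; return np.round(w2u(P),4)
print('cover front',px(291,183,.105),px(461,182,.105))
print('housings L',px(300,330,.1055),px(334,330,.1055),px(300,353,.1055),px(334,353,.1055))
print('housings R',px(417,330,.1055),px(452,330,.1055))
print('deck edge -y',px(248,387,.1),px(503,387,.1))
print('deck x at row 250',px(238,250,.1),px(516,250,.1))
print('deck x at row 60',px(222,60,.1),px(532,60,.1))
print('tab',px(350,343,.109),px(400,343,.109))
P=z['P']
for v in (150,180,): pass
m=(abs(P[...,2]-.1)<.006); q=w2u(P[m]); print(np.median(P[m][:,2]))
for lo in np.arange(-.14,.1,.04):
    s=q[(q[:,1]>lo)&(q[:,1]<lo+.02)&(abs(q[:,0])<.12)]; print(round(lo,2),s[:,0].min(),s[:,0].max(),s[:,0].max()/2+s[:,0].min()/2)
s=q[abs(q[:,0])<.08]; print('ymin',s[:,1].min())
E
```

```text
cover front [-0.0544  0.0016] [0.0552 0.0025]
housings L [-0.0529 -0.1009] [-0.029  -0.1008] [-0.0537 -0.1187] [-0.0294 -0.1187]
housings R [ 0.0296 -0.1007] [ 0.0543 -0.1006]
deck edge -y [-0.0945 -0.1493] [ 0.0954 -0.1488]
deck x at row 250 [-0.0936 -0.0443] [ 0.096  -0.0438]
deck x at row 60 [-0.0938  0.0751] [0.0954 0.0755]
tab [-0.0176 -0.1092] [ 0.0176 -0.1091]
0.10052844367188318
-0.14 -0.09495500542682833 0.09533284360658577 0.00018891908987871825
-0.1 -0.0946606658685418 0.09526389148166495 0.0003016128065615742
-0.06 -0.09447764024335106 0.09547471347634995 0.0004985366164994426
-0.02 -0.09473674719100464 0.09528341469228552 0.0002733337506404393
0.02 -0.0950298594124395 0.06898194051154327 -0.013023959450448111
0.06 -0.0948164875618297 0.09552426124169823 0.0003538868399342657
ymin -0.14989618284016357
```

```bash
sed -i 's/UC=np.array(\[0.6105,-0.047\])/UC=np.array([0.6105,-0.0465])/' h.py; python3 - <<'E'
from h import *
plan(u2w(0,-.1265,.118))
E
```

```text
t 2.15 tcp [ 0.62059808 -0.08177174  0.29921706] rot [-3.14081523e+00 -1.37009007e-03  1.86135165e+00] F [-0.25405037  0.06494564  0.31023422]
shift [-0.1201  0.0003  0.2415]
turn [-0.0001 -0.0002  0.0004]
```

>>> send_rows(translation=[[-0.06,0,0.05],[-0.12,0,0.1],[-0.12,0,0.15],[-0.12,0,0.19],[-0.12,0,0.22],[-0.12,0,0.2415],[-0.12,0,0.2415],[-0.12,0,0.2415],[-0.12,0,0.2415]], rot=[[0,0,0],[0,0,0],[0,0,0],[0,0,0],[0,0,0],[0,0,0],[0,0,0],[0,0,0],[0,0,0]])

```text
t: 3.05
ee_pos: [0.6477, -0.1698, 0.1201]
tool_rot: [3.14, 0.001, 1.86]
force: [0.5, 0.9, 0.7]
finger_gap: -0.0003
```

```bash
python3 - <<'E'
from h import *
wrist('w2')
im,d=get_image('side'); cv2.imwrite('pics/s2.png',cv2.resize(im[150:260,205:345,::-1],None,fx=5,fy=5,interpolation=cv2.INTER_CUBIC))
plan(u2w(0,-.1265,.102))
E
```

```text
t 3.05 tcp [ 0.64770277 -0.16981629  0.12011749] u [ 0.00064703 -0.12880425] [3.13951636e+00 9.74972608e-04 1.85999249e+00] F [0.51123954 0.88468644 0.66125459] gap -0.00028966914670422553
t 3.15 tcp [ 0.64754064 -0.17003421  0.12002196] rot [3.13957515e+00 9.39737957e-04 1.85964688e+00] F [0.46688138 1.15504562 0.62752956]
shift [ 0.0033 -0.0006  0.024 ]
turn [0.0003 0.0001 0.0001]
```

View pics/w2.png

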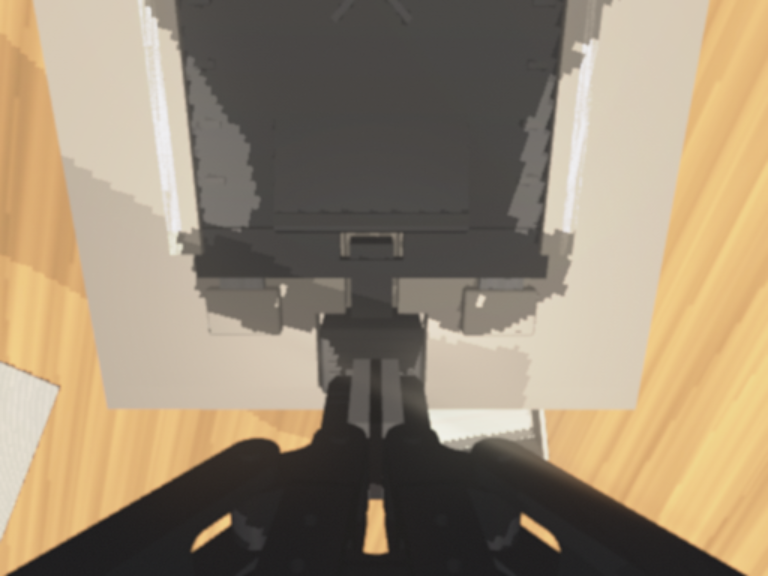

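View pics/s2.png

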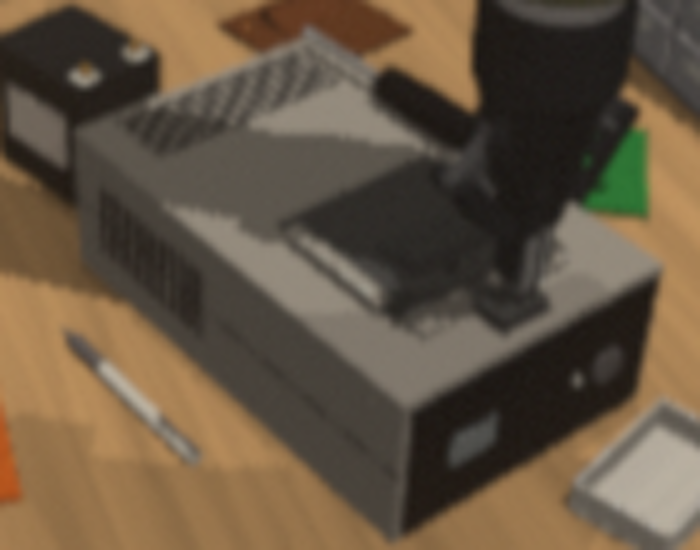

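>>> send_rows(translation=[[0.003,0,0.008],[0.003,0,0.012],[0.003,0,0.016],[0.003,0,0.02],[0.003,0,0.023],[0.003,0,0.023]], rot=[[0,0,0],[0,0,0],[0,0,0],[0,0,0],[0,0,0],[0,0,0]])

```text
t: 3.75
ee_pos: [0.6462, -0.1675, 0.1022]
tool_rot: [3.141, -0.001, 1.86]
force: [-3.5, 3.1, 11.8]
finger_gap: 0.0001
```

>>> send_rows(translation=[[0,0,0.001],[0,0,0.001],[0,0,0.001],[0,0,0.001],[0,0,0.001],[0,0,0.001],[0,0,0.001],[0,0,0.001]], rot=[[0,0,0],[0,0,0],[0,0,0],[0,0,0],[0,0,0],[0,0,0],[0,0,0],[0,0,0]])

```text
t: 4.55
ee_pos: [0.6462, -0.1675, 0.102]
tool_rot: [3.141, -0.001, 1.859]
force: [-5.4, 3.4, 18.2]
finger_gap: -0.0001
```

```bash
python3 - <<'E'
from h import *
wrist('w3')
E
```

```text
t 4.55 tcp [ 0.64619102 -0.16745515  0.10204553] u [-0.00013186 -0.12611098] [ 3.14074350e+00 -9.17394848e-04  1.85945562e+00] F [-5.36702424  3.37282145 18.23879248] gap -5.755962201298928e-05
```

View pics/w3.png

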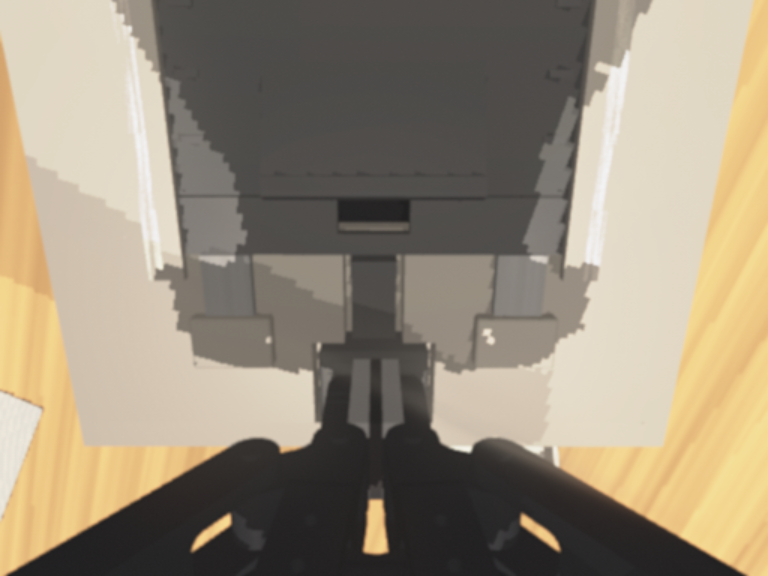

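```bash
python3 - <<'E'
from h import *
plan(u2w(0,-.1265,.128)); plan(u2w(0,-.083,.128)); plan(u2w(0,-.083,.109))
E
```

```text
t 4.6 tcp [ 0.6462434  -0.16746228  0.10209219] rot [ 3.14063728e+00 -8.53864950e-04  1.85940616e+00] F [-4.69257071  2.22014866 17.75018963]
shift [-0.0005  0.0001 -0.0345]
turn [ 0.0002 -0.0001  0.0001]
t 4.6 tcp [ 0.6462434  -0.16746228  0.10209219] rot [ 3.14063728e+00 -8.53864950e-04  1.85940616e+00] F [-4.69257071  2.22014866 17.75018963]
shift [ 0.0575  0.0002 -0.0345]
turn [ 0.0002 -0.0001  0.0001]
t 4.6 tcp [ 0.6462434  -0.16746228  0.10209219] rot [ 3.14063728e+00 -8.53864950e-04  1.85940616e+00] F [-4.69257071  2.22014866 17.75018963]
shift [ 0.0575  0.0002 -0.0092]
turn [ 0.0002 -0.0001  0.0001]
```

>>> send_rows(translation=[[0,0,-0.02],[0,0,-0.036],[0.03,0,-0.036],[0.0575,0,-0.036],[0.0575,0,-0.025],[0.0575,0,-0.016],[0.0575,0,-0.013],[0.0575,0,-0.013]], rot=[[0,0,0],[0,0,0],[0,0,0],[0,0,0],[0,0,0],[0,0,0],[0,0,0],[0,0,0]])

```text
t: 5.4
ee_pos: [0.6337, -0.1277, 0.1097]
tool_rot: [-3.141, 0.0, 1.858]
force: [-0.6, 0.5, -0.7]
finger_gap: -0.0002
```

```bash
python3 - <<'E'
from h import *
wrist('w4')
plan(u2w(0,-.080,.1095))
E
```

```text
t 5.4 tcp [ 0.63368814 -0.12769009  0.10968863] u [-0.00082599 -0.08443245] [-3.14057703e+00  2.40620512e-04  1.85808762e+00] F [-0.59974662  0.4881922  -0.6691324 ] gap -0.0002251153576740135
t 5.45 tcp [ 0.63386149 -0.12763321  0.10999904] rot [-3.14103802e+00  3.39513949e-04  1.85813859e+00] F [ 0.5434002  -0.00424087 -0.54395146]
shift [0.0059 0.0009 0.0007]
turn [-0.0001  0.0001 -0.0001]
```

View pics/w4.png

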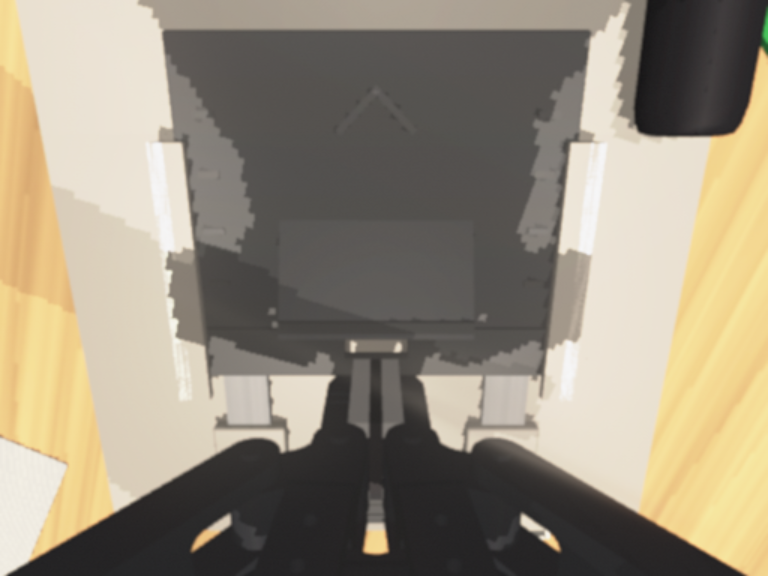

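>>> send_rows(translation=[[0.004,0.0005,0],[0.008,0.001,0],[0.012,0.001,0],[0.016,0.001,0],[0.02,0.001,0],[0.024,0.001,0],[0.028,0.001,0],[0.032,0.001,0],[0.036,0.001,0],[0.04,0.001,0]], rot=[[0,0,0],[0,0,0],[0,0,0],[0,0,0],[0,0,0],[0,0,0],[0,0,0],[0,0,0],[0,0,0],[0,0,0]])

```text
t: 6.45
ee_pos: [0.6261, -0.0974, 0.1103]
tool_rot: [3.142, 0.0, 1.859]
force: [0.1, -0.7, 1.6]
finger_gap: -0.0002
```

```bash
python3 - <<'E'
from h import *
wrist('w5')
E
```

```text
t 6.45 tcp [ 0.62606396 -0.09739952  0.1103376 ] u [ 0.00046679 -0.05322387] [3.14151279e+00 8.01481499e-05 1.85932810e+00] F [ 0.10023086 -0.68738665  1.58231243] gap -0.0001617909270418768
```

View pics/w5.png

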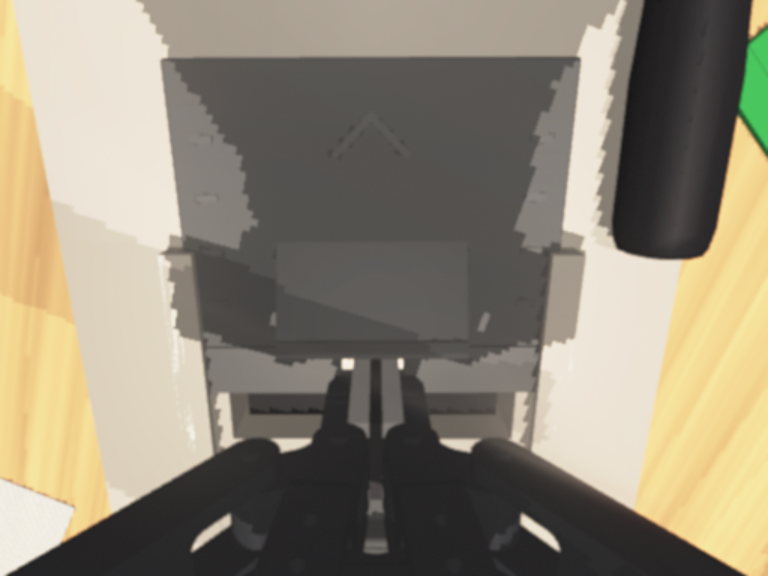

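>>> send_rows(translation=[[0.005,0,0],[0.01,0,0],[0.015,0,0],[0.02,0,0],[0.025,0,0],[0.03,0,0],[0.035,0,0],[0.04,0,0],[0.045,0,0],[0.045,0,0]], rot=[[0,0,0],[0,0,0],[0,0,0],[0,0,0],[0,0,0],[0,0,0],[0,0,0],[0,0,0],[0,0,0],[0,0,0]])

```text
t: 7.5
ee_pos: [0.6163, -0.0645, 0.1103]
tool_rot: [-3.141, -0.0, 1.86]
force: [-0.1, -0.4, 0.3]
finger_gap: -0.0003
```

```bash
python3 - <<'E'
from h import *
wrist('w6')
plan(u2w(0,.013,.110))
E
```

```text
t 7.5 tcp [ 0.61633084 -0.06446282  0.1102739 ] u [ 0.00048901 -0.01887916] [-3.14146854e+00 -4.08611938e-04  1.86012861e+00] F [-0.13205318 -0.43173896  0.31224132] gap -0.0003327241990333967
t 7.55 tcp [ 0.61643985 -0.06486851  0.11030207] rot [-3.14154627e+00 -1.40274654e-04  1.85984014e+00] F [-0.23369878 -0.82940967  1.44805205]
shift [ 0.0431 -0.0006  0.0004]
turn [-0.     -0.      0.0002]
```

View pics/w6.png

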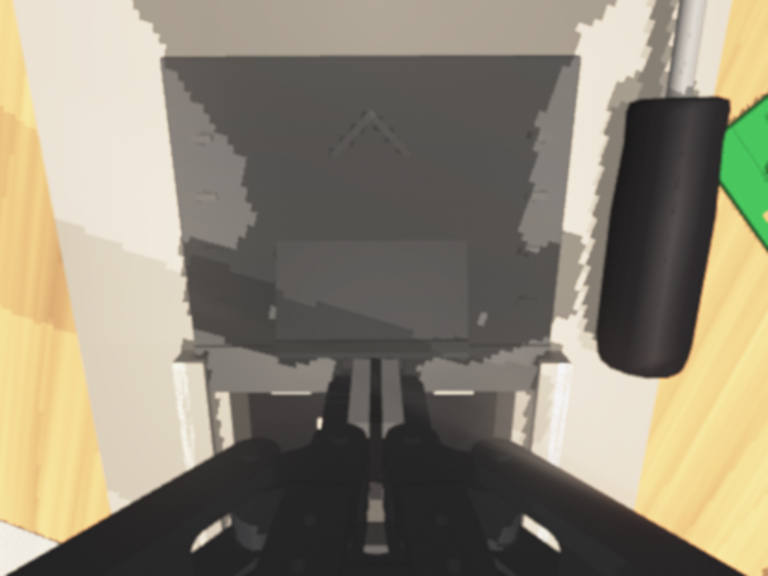

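>>> send_rows(translation=[[0.005,0,0],[0.01,0,0],[0.015,0,0],[0.02,0,0],[0.025,0,0],[0.03,0,0],[0.034,0,0],[0.038,0,0],[0.041,-0.0005,0],[0.043,-0.0005,0]], rot=[[0,0,0],[0,0,0],[0,0,0],[0,0,0],[0,0,0],[0,0,0],[0,0,0],[0,0,0],[0,0,0],[0,0,0]])

```text
t: 8.55
ee_pos: [0.6069, -0.0343, 0.1103]
tool_rot: [3.142, 0.0, 1.859]
force: [0.2, -0.7, 0.6]
finger_gap: -0.0004
```

```bash
python3 - <<'E'
from h import *
wrist('w7')
E
```

```text
t 8.55 tcp [ 0.60688163 -0.03428223  0.11031186] u [6.67052448e-07 1.27423158e-02] [3.14157074e+00 1.68726490e-05 1.85937366e+00] F [ 0.19621973 -0.70955051  0.59579226] gap -0.00035484573603079454
```

View pics/w7.png

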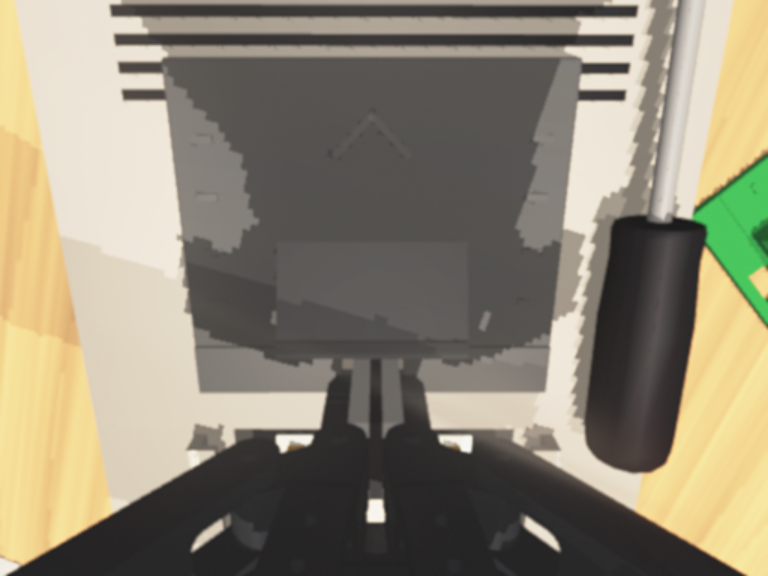

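```bash
python3 - <<'E'
from h import *
z=np.load('w7.npz'); ray=z['ray'];o=z['o']
def px(u,v,h):
    r=cv2.remap(ray.astype(np.float32),np.float32([[u/1.5]]),np.float32([[v/1.5]]),1)[0,0]
    P=o+r*(h-o[2])/r[2]; return np.round(w2u(P),4)
print('front',px(165,58,.105),px(580,58,.105),'rear',px(200,392,.105),px(546,392,.105))
plan(u2w(0,-.02,.30))
E
```

```text
front [-0.0552  0.1067] [0.0544 0.1069] rear [-0.0563  0.0072] [0.0557 0.0073]
t 8.6 tcp [ 0.60682838 -0.03406047  0.11028995] rot [-3.14151411e+00 -1.55714152e-04  1.85960252e+00] F [ 0.26039156 -0.18604549  0.46561577]
shift [-4.39e-02 -1.00e-04 -2.53e-01]
turn [-0.     -0.      0.0001]
```

>>> send_rows(translation=[[-0.008,0,0],[-0.02,0,0],[-0.025,0,-0.02],[-0.025,0,-0.07],[-0.03,0,-0.13],[-0.04,0,-0.19],[-0.044,0,-0.25],[-0.044,0,-0.25],[-0.044,0,-0.25]], rot=[[0,0,0],[0,0,0],[0,0,0],[0,0,0],[0,0,0],[0,0,0],[0,0,0],[0,0,0],[0,0,0]])

```text
t: 9.5
ee_pos: [0.6167, -0.0671, 0.2989]
tool_rot: [3.139, 0.001, 1.858]
force: [-0.3, 0.2, -0.5]
finger_gap: 0.0
```

```bash
python3 - <<'E'
from h import *
im,d,P,ray,o=wrist('w8')
m=(P[...,2]>.0)&(P[...,2]<.13); u=w2u(P)
# plate height samples
for x,y in [(-.04,.02),(.04,.02),(-.04,.09),(.04,.09),(0,.095)]:
    s=(abs(u[...,0]-x)<.005)&(abs(u[...,1]-y)<.005); print((x,y),s.sum(),np.median(P[s][:,2]))
im,d=get_image('side'); cv2.imwrite('pics/s8.png',cv2.resize(im[150:260,205:345,::-1],None,fx=5,fy=5,interpolation=cv2.INTER_CUBIC))
E
```

```text
t 9.5 tcp [ 0.61670962 -0.06709945  0.2989108 ] u [ 0.00010335 -0.02151478] [3.13923394e+00 6.08971351e-04 1.85833670e+00] F [-0.34470739  0.228254   -0.49494235] gap 4.6452381647956905e-05
(-0.04, 0.02) 102 0.10531362867437943
(0.04, 0.02) 100 0.1051425949963031
(-0.04, 0.09) 139 0.10534704956469032
(0.04, 0.09) 134 0.10505622954427132
(0, 0.095) 132 0.10528435083153304
```

View pics/w8.png

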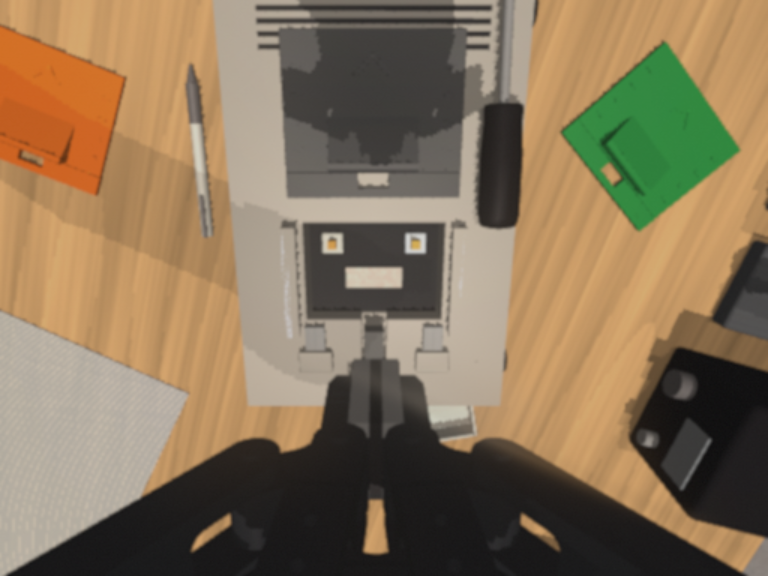

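View pics/s8.png

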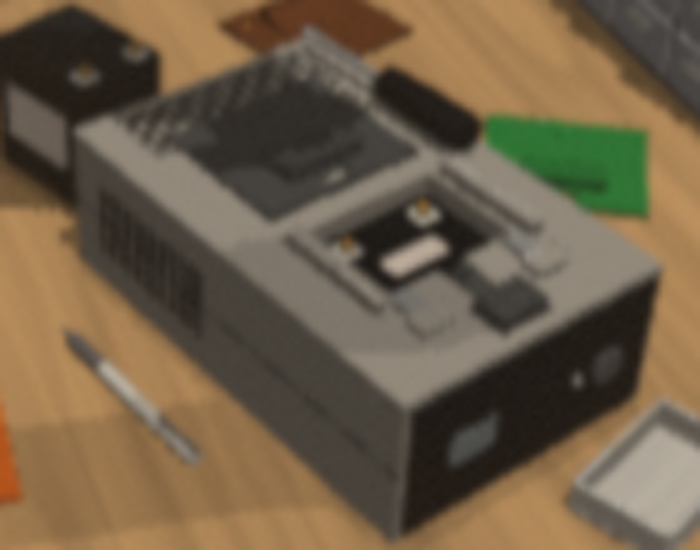

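The bay is wholly open. The cover lies flat at z = 0.105, past the rails (front edge at row 28, rear edge at row 196). The screwdriver, pen, tray and battery are undisturbed.

```bash
python3 -c "
from h import *
hand_in(); print(get_obs()['t'])"
```

```text
the job is handed in; nothing more can be done
the job is handed in; nothing more can be done
```

The battery bay is open and the job is handed in, after about 9.6 s on the robot's clock.

- **Release:** I pressed the snap tab with the shut fingertips to its 7 mm stop, at about 12–18 N. I held it about 0.8 s, and the wrist picture showed the cover had sprung forward.
- **Push:** I then pushed on the thumb rest towards +y; readings between pushes stayed under about 2 N. The cover moved about 107 mm, and I backed off and lifted clear.

**Last checks:**
- **Cover position:** both rear corners measured at y ≈ +7 mm in the unit's frame, where −10 mm is needed. The travel is short of the 150 mm overhang limit.
- **Cover flatness:** all five sampled points on the plate were at 105 mm height, so it lies flat.
- **Bay and other things:** the bay is fully visible. The screwdriver, pen, tray and spare battery look unmoved by eye. I did not measure them, and I did not re-check the mug, tape roll or flux bottle.

None of the checks failed or disagreed.

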